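Ring-gauge the sample studs and tip the lot that passes into the bin

TASK

Two lots of hollow studs wait in metal trays left and right of the thread check fixture, with a sample of each lot clamped upright in the fixture on its own side; only one lot has its thread cut right. Screw the ring gauge clockwise onto the samples to find the one on which it runs all the way down and seats on the boss (on the other it binds partway), and with the gauge left seated there as the marker, tip that lot's tray out into the grey bin and set the empty tray down upright about where it stood. Then back the gauge off and lay it flat on its cork pad again, and leave the other lot standing in its tray throughout.

Things in the scene. Friction and masses are not known exactly. Their poses are not given: they have to be found in the camera images.
- fixture: thread check fixture, fixed: steel plate 90 x 226 x 14 mm (x, y, z) with two round bosses 46 mm in diameter, 65 mm to either side of its middle along y, their flat tops 36 mm above the desk; origin at the centre of its underside; +y is its left as the robot sees it (yaw up to 0.25). Each boss clamps the sample stud of the tray on that side
- left_socket (a point): centre of the left boss's flat top. A sample stud stands on it, 48 mm tall: right-hand three-start thread, outer diameter 35, root 28 mm, to 36 mm above this point, lead 24 mm a turn; then a plain pilot 28 mm in diameter and a chamfered tip. On one sample the gauge goes down till its underside lies on the boss; on the other the thread is too full low down and it binds 14 mm above the boss
- right_socket (a point): the same for the right boss, 130 mm to the right; the samples look alike. The gauge, set level over a sample, slips down its pilot (0.8 mm clearance each side) and rests on the thread with its underside 26 to 34 mm above this point, whatever its yaw. Backed off counter-clockwise to 27 mm above it or more, the gauge lifts straight off
- gauge: knurled steel ring gauge, loose, 62 mm outer diameter, 20 mm thick, 0.24 to 0.36 kg, threaded bore; origin at the centre of its underside, z up along its axis. Turned clockwise (from above) on a sample it goes down 3.8 mm a radian: 1.1 to 1.4 turns to the boss, or 0.5 to 0.9 turn to where it binds. It stays where it is let go; at a stop it turns no further and slips in the fingers
- pad: square cork-topped gauge pad, fixed, 124 x 124 mm, 6 mm high; origin at the centre of its underside; the gauge lies on it at the start
- bin: open grey plastic bin, fixed, 170 x 150 mm (x by y), 80 mm high, walls 4 mm; origin at the centre of its underside
- left_tray: loose metal lot tray on the left, 68 mm wide (y), 0.2 kg, from x = -71 to +62 mm; side and back walls 40 mm high, 2.5 mm thick, floor 2 mm. At its -x end, towards the robot, the floor slopes up to a 14 mm high pouring lip (side walls 31 mm there). Origin on the underside. Can be held across the side walls at x = 0; studs roll out over the lip when that end is tipped down 45 degrees or more
- right_tray: loose metal lot tray on the right, 68 mm wide (y), 0.2 kg, from x = -71 to +62 mm; side and back walls 40 mm high, 2.5 mm thick, floor 2 mm. At its -x end, towards the robot, the floor slopes up to a 14 mm high pouring lip (side walls 31 mm there). Origin on the underside. Can be held across the side walls at x = 0; studs roll out over the lip when that end is tipped down 45 degrees or more
- left_stud_1: hollow aluminium stud of the left lot, 35 mm in diameter, 60 mm long, 0.1 kg, lying across the tray; origin at its centre, y along its axis; may be absent (1 to 3 are there)
- left_stud_2: hollow aluminium stud of the left lot, 35 mm in diameter, 60 mm long, 0.1 kg, lying across the tray; origin at its centre, y along its axis; may be absent (1 to 3 are there)
- left_stud_3: hollow aluminium stud of the left lot, 35 mm in diameter, 60 mm long, 0.1 kg, lying across the tray; origin at its centre, y along its axis; may be absent (1 to 3 are there)
- right_stud_1: hollow aluminium stud of the right lot, 35 mm in diameter, 60 mm long, 0.1 kg, lying across the tray; origin at its centre, y along its axis; may be absent (1 to 3 are there)
- right_stud_2: hollow aluminium stud of the right lot, 35 mm in diameter, 60 mm long, 0.1 kg, lying across the tray; origin at its centre, y along its axis; may be absent (1 to 3 are there)
- right_stud_3: hollow aluminium stud of the right lot, 35 mm in diameter, 60 mm long, 0.1 kg, lying across the tray; origin at its centre, y along its axis; may be absent (1 to 3 are there)
- mug: bystander: white dotted mug, 82 mm in diameter, 91 mm high, at the far left
- v_block: bystander: grey V-block, 50 x 44 x 24 mm, at the far right

How it is judged (in metres and radians):
On the way, in this order (a step that is already met when the one before it is completed fails the run):
1. the gauge is screwed fully home on the sample that takes it: its underside flat on the boss (((horizontal distance between gauge and left_socket below 0.004 m and z of gauge in the frame of left_socket between -0.0025 and 0.0025 m and angle between gauge's own z axis and vertical below 0.08 rad) or (horizontal distance between gauge and right_socket below 0.004 m and z of gauge in the frame of right_socket between -0.0025 and 0.0025 m and angle between gauge's own z axis and vertical below 0.08 rad))), for 0.3 s.
2. with the gauge still home on that sample, the studs of its lot are all in the bin ((((horizontal distance between gauge and left_socket below 0.004 m and z of gauge in the frame of left_socket between -0.004 and 0.004 m and angle between gauge's own z axis and vertical below 0.08 rad) and x of left_stud_1 in the frame of bin between -0.085 and 0.085 m and y of left_stud_1 in the frame of bin between -0.075 and 0.075 m and z of left_stud_1 in the frame of bin between 0 and 0.085 m and x of left_stud_2 in the frame of bin between -0.085 and 0.085 m and y of left_stud_2 in the frame of bin between -0.075 and 0.075 m and z of left_stud_2 in the frame of bin between 0 and 0.085 m and x of left_stud_3 in the frame of bin between -0.085 and 0.085 m and y of left_stud_3 in the frame of bin between -0.075 and 0.075 m and z of left_stud_3 in the frame of bin between 0 and 0.085 m) or ((horizontal distance between gauge and right_socket below 0.004 m and z of gauge in the frame of right_socket between -0.004 and 0.004 m and angle between gauge's own z axis and vertical below 0.08 rad) and x of right_stud_1 in the frame of bin between -0.085 and 0.085 m and y of right_stud_1 in the frame of bin between -0.075 and 0.075 m and z of right_stud_1 in the frame of bin between 0 and 0.085 m and x of right_stud_2 in the frame of bin between -0.085 and 0.085 m and y of right_stud_2 in the frame of bin between -0.075 and 0.075 m and z of right_stud_2 in the frame of bin between 0 and 0.085 m and x of right_stud_3 in the frame of bin between -0.085 and 0.085 m and y of right_stud_3 in the frame of bin between -0.075 and 0.075 m and z of right_stud_3 in the frame of bin between 0 and 0.085 m))), for 0.3 s.
At the end, for the whole second after the job is handed in: all studs of the lot that passed lie in the bin; its tray and the other one stand upright on the desk within 10 cm of where they were, the other lot still in its tray; the gauge lies flat on the cork pad, within 5 cm of its centre; all at rest ((((x of left_stud_1 in the frame of bin between -0.085 and 0.085 m and y of left_stud_1 in the frame of bin between -0.075 and 0.075 m and z of left_stud_1 in the frame of bin between 0 and 0.085 m and x of left_stud_2 in the frame of bin between -0.085 and 0.085 m and y of left_stud_2 in the frame of bin between -0.075 and 0.075 m and z of left_stud_2 in the frame of bin between 0 and 0.085 m and x of left_stud_3 in the frame of bin between -0.085 and 0.085 m and y of left_stud_3 in the frame of bin between -0.075 and 0.075 m and z of left_stud_3 in the frame of bin between 0 and 0.085 m) and (x of right_stud_1 in the frame of right_tray between -0.07 and 0.07 m and y of right_stud_1 in the frame of right_tray between -0.033 and 0.033 m and z of each of right_stud_1, right_stud_2, right_stud_3 in the frame of right_tray below 0.035 m and x of right_stud_2 in the frame of right_tray between -0.07 and 0.07 m and y of right_stud_2 in the frame of right_tray between -0.033 and 0.033 m and x of right_stud_3 in the frame of right_tray between -0.07 and 0.07 m and y of right_stud_3 in the frame of right_tray between -0.033 and 0.033 m)) or ((x of right_stud_1 in the frame of bin between -0.085 and 0.085 m and y of right_stud_1 in the frame of bin between -0.075 and 0.075 m and z of right_stud_1 in the frame of bin between 0 and 0.085 m and x of right_stud_2 in the frame of bin between -0.085 and 0.085 m and y of right_stud_2 in the frame of bin between -0.075 and 0.075 m and z of right_stud_2 in the frame of bin between 0 and 0.085 m and x of right_stud_3 in the frame of bin between -0.085 and 0.085 m and y of right_stud_3 in the frame of bin between -0.075 and 0.075 m and z of right_stud_3 in the frame of bin between 0 and 0.085 m) and (x of left_stud_1 in the frame of left_tray between -0.07 and 0.07 m and y of left_stud_1 in the frame of left_tray between -0.033 and 0.033 m and z of each of left_stud_1, left_stud_2, left_stud_3 in the frame of left_tray below 0.035 m and x of left_stud_2 in the frame of left_tray between -0.07 and 0.07 m and y of left_stud_2 in the frame of left_tray between -0.033 and 0.033 m and x of left_stud_3 in the frame of left_tray between -0.07 and 0.07 m and y of left_stud_3 in the frame of left_tray between -0.033 and 0.033 m))) and distance of each of left_tray, right_tray from where it was at the start of the episode below 0.1 m and angle between each of left_tray, right_tray's own z axis and vertical below 0.1 rad and height (world z) of each of left_tray, right_tray below 0.008 m and linear speed of each of left_tray, right_tray, gauge below 0.02 m/s and horizontal distance between gauge and pad below 0.05 m and z of gauge in the frame of pad between 0.003 and 0.009 m and angle between gauge's own z axis and vertical below 0.08 rad); the robot touches nothing.
It fails at once if a tray is lifted or tipped while the gauge is not seated home on the sample of its own side ((not (horizontal distance between gauge and left_socket below 0.004 m and z of gauge in the frame of left_socket between -0.004 and 0.004 m and angle between gauge's own z axis and vertical below 0.08 rad) and (height (world z) of left_tray above 0.04 m or angle between left_tray's own z axis and vertical above 0.5 rad)) or (not (horizontal distance between gauge and right_socket below 0.004 m and z of gauge in the frame of right_socket between -0.004 and 0.004 m and angle between gauge's own z axis and vertical below 0.08 rad) and (height (world z) of right_tray above 0.04 m or angle between right_tray's own z axis and vertical above 0.5 rad))).
It fails at once if the mug or the V-block is disturbed (distance of any of mug, v_block from where it was at the start of the episode above 0.03 m).
Of left_stud_1, left_stud_2, left_stud_3 only 1 to 3 are there at a start; the rules pass over those that are not, and their reading is None.
Of right_stud_1, right_stud_2, right_stud_3 only 1 to 3 are there at a start; the rules pass over those that are not, and their reading is None.
At some moment in a run one of left_tray, right_tray may be knocked a few centimetres aside while the robot is not near it.
It also fails if it takes over 210 s, if anything falls off the work surface, if the arm or the gripper's body presses on something with over 40 N, if the wrist force passes 120 N, or if a joint passes its speed limit or range.

ROBOT

A 6-joint arm with a two-finger parallel gripper is mounted at the origin on a cart in front of the work surface, level with it; the furniture and walls round the work are solid. World frame = base frame: x ahead of the robot, y to its left, z up, the work surface at z = 0. Lengths are in m, angles in degrees, forces in N, time in s.
With the tool pointing down it reaches from about 0.325 to 0.775 m from the base axis. Payload 9.3 kg.
Tool frame: the origin (TCP) lies midway between the tips of the shut fingers; the grasp point (between the pads) lies 19 mm behind it (env.tcp_to_grasp is the distance from the TCP to the grasp point, in m); z points along the fingers, y is the line along which they close (so a half turn about z gives the same grasp; the last joint's range is limited). The gripper opens to 85 mm and grips with 20 to 120 N. Pads are 22 mm wide; open, the fingers measure 114 mm over their backs; the gripper's body (76 mm by 85 mm) begins 54 mm behind the grasp point. The pads swing forward as they close: fully open they stand 13 mm farther back than shut.
Start: joints at [-73.373, 14.817, 1.232, 76.415, 0, 81.257], TCP at [0.236, -0.497, 0.231] pointing down, gripper open.
Joint ranges: [-174.27, 174.27], [-52.1, 104.24], [-59.71, 78.15], [-110.17, 111.67], [-87.03, 83.33], [-180, 180]. Speed limits (degrees/s): [127.2, 127.2, 159.86, 180, 180, 180].

INTERFACE

Orientations are given as a 3x3 rotation matrix whose columns are the frame's x, y, z axes.
In Python, from rig import env, fingers, inverse_kinematics, readout, vision, sign_off, finder gives the robot as it stands. Calls block until the motion is done:
- env.reach(position, orientation): joint-space move of the TCP to a pose.
- env.move_l(position, attitude=None, speed=0.15): straight line of the TCP; attitude=None keeps the orientation; speed is the mean speed in m/s.
- env.move_j(angles): joint-space move.
- fingers.gripper_to(opening, newtons=None): opening from 0.0 (shut) to 1.0 (fully open); newtons is the grip in N (None keeps the last); returns when the fingers have stopped.
- env.wait(seconds).
- inverse_kinematics(position, orientation): joint angles nearest the present ones, or None.
- readout.read_state(): the state.
- vision.get_image(name): name is "scene" or "top" or "wrist"; returns a dict with "pixels" (384x512x3 uint8, red, green, blue), "z_map" (384x512 float32, m along the optical axis (not along the pixel's ray), 0 where there is no reading), "vfov" (degrees; the focal length in pixels is half the picture's height over the tangent of half this angle, whatever the lens; pixels are square), "cx", "cy" (the principal point, pixels), "world_to_cam" (4x4, takes a point from world to camera coordinates). Camera axes: x right, y up, looking along -z (the intrinsics and any distortion apply to the point x, -y, -z); pixel columns grow to the right and rows downward; lengths in m; the calibration is good to about 2 mm. A picture is of the moment at which its call begins.
A pose or a line that the arm cannot do raises env.MotionError and nothing moves.
- sign_off(): hands the job in; it is judged then, once.
Trained networks look in the newest picture that a camera, given by its name, has taken for a name from the list of things; names that differ only in an ending like _2 or _b are one class to them, and where a whole thing is asked for, a point or a joint stands for the part that bears it (a point fixed in the world has none). Each returns a list of dicts, best first, with "p" (0 to 1); they miss things now and then, are a little off and sometimes report something else, mostly with a low value. They report only what shows in the picture. A call takes as long as a camera call.
- finder.cut_out(query, camera): "mask" (384x512 bool, what is visible of it) and "rect" ([left, top, right, bottom] in pixels, round what is visible of it).
The state is a dict: "t": time; "qpos": joint angles; "qvel": joint speeds; "tau": joint torques, N m; "ee_pos": TCP position; "tool_rot": TCP orientation; "ft_force": force on the tool from outside, world axes, zero at the start; "ft_torque": the same for the moment, N m; "width": opening from 0.0 (shut) to 1.0 (fully open); "gripper_force": force on a finger pad.
Only numpy, scipy, OpenCV 4.12 (cv2) and the standard library are available. Lean on these libraries where they do the work, as an engineer would, in place of code of your own. Each camera call takes 0.05 s, during which the arm holds its last target. There are 200 camera calls.

## Working session

There is one attempt and no reset: what is moved stays moved. The work goes in short steps, each a Python script; the robot and the scene stay as the last script left them, time stands still between calls to the robot, and variables do not carry over. Pictures are saved under pics/ and viewed, at most 14 in all, crops included, and the job is handed in when it is done.

```bash
ls; mkdir -p pics
cat > h.py <<'E'
import numpy as np, cv2
from rig import env, fingers, inverse_kinematics, readout, vision, sign_off, finder
def pic(cam,name=None):
    im=vision.get_image(cam)
    if name: cv2.imwrite(f'pics/{name}.png',im['pixels'][:,:,::-1])
    return im
def cloud(im):
    z=im['z_map']; h,w=z.shape; f=h/2/np.tan(np.radians(im['vfov'])/2)
    v,u=np.mgrid[:h,:w]
    c=np.stack([(u-im['cx'])/f*z,-(v-im['cy'])/f*z,-z,np.ones_like(z)],-1)
    P=(c@np.linalg.inv(im['world_to_cam']).T)[...,:3]
    P[z==0]=np.nan
    return P
def down(yaw):
    # tool z down; y axis (closing) at angle yaw(deg) from world y
    a=np.radians(yaw); y=np.array([-np.sin(a),np.cos(a),0]); z=np.array([0,0,-1.]); x=np.cross(y,z)
    return np.stack([x,y,z],1)
def st():
    s=readout.read_state(); return s
E
cat > a.py <<'E'
from h import *
print(st(), env.tcp_to_grasp)
for cam in ['scene','top']:
    im=pic(cam,cam+'0'); P=cloud(im); print(cam,im['vfov'],im['cx'],im['cy'],im.keys(),np.linalg.inv(im['world_to_cam'])[:3].round(3).tolist())
    for q in ['fixture','gauge','pad','bin','left_tray','right_tray','left_stud_1','right_stud_1','mug','v_block']:
        for r in finder.cut_out(q,cam)[:4]:
            if r['p']<.3: continue
            p=P[r['mask']]; print(q,round(r['p'],2),np.round(r['rect']),np.nanmedian(p,0).round(3),np.nanpercentile(p,2,axis=0).round(3),np.nanpercentile(p,98,axis=0).round(3))
E
python3 a.py
```

```text
pics
rig.py
{'t': 0.0, 'qpos': array([-7.33740291e+01,  1.48526301e+01,  1.18938549e+00,  7.64141433e+01,
       -8.90631197e-04,  8.12558341e+01]), 'qvel': array([ 0.03315152,  0.04810296, -0.01637706,  0.02186554, -0.02745878,
       -0.03208629]), 'tau': array([ 1.71727745e-03, -5.55639195e+01,  3.44529998e+01,  1.35635477e-02,
       -3.29934949e-05,  1.27645585e-06]), 'ee_pos': array([ 0.23556142, -0.49670253,  0.23064588]), 'tool_rot': array([[ 9.03558770e-01,  4.28463988e-01, -4.01353142e-04],
       [ 4.28464134e-01, -9.03557869e-01,  1.28975885e-03],
       [ 1.89969431e-04, -1.33733835e-03, -9.99999088e-01]]), 'ft_force': array([-0.95208706,  0.57789902,  1.38632284]), 'ft_torque': array([-0.06112355,  0.02280402,  0.00280227]), 'gripper_force': 0.0, 'width': 1.0034133659960744} 0.0187
scene 48.10674204083646 257.2866814410149 195.02214310846938 dict_keys(['pixels', 'z_map', 'vfov', 'cx', 'cy', 'world_to_cam']) [[-0.852, 0.211, -0.479, -0.09], [-0.524, -0.325, 0.788, 1.019], [0.011, 0.922, 0.387, 0.576]]
fixture 0.91 [252. 201. 308. 242.] [0.437 0.049 0.013] [ 0.402 -0.106 
[... 2389 characters left out ...]
. 369. 238.] [ 0.456 -0.284  0.033] [ 0.442 -0.312  0.023] [ 0.473 -0.258  0.041]
right_stud_1 0.75 [345. 212. 368. 226.] [ 0.492 -0.289  0.033] [ 0.477 -0.318  0.022] [ 0.509 -0.263  0.039]
right_stud_1 0.63 [341. 240. 361. 253.] [ 0.422 -0.277  0.033] [ 0.409 -0.304  0.022] [ 0.439 -0.253  0.041]
right_stud_1 0.48 [215. 212. 295. 253.] [ 0.454 -0.006  0.015] [ 0.407 -0.116 -0.001] [0.507 0.104 0.055]
mug 0.73 [302. 152. 325. 174.] [ 0.651 -0.175  0.025] [ 0.624 -0.202  0.004] [ 0.682 -0.146  0.031]
mug 0.59 [115. 147. 156. 191.] [0.611 0.327 0.043] [0.566 0.287 0.017] [0.666 0.364 0.092]
v_block 0.76 [363. 179. 384. 201.] [ 0.582 -0.347  0.02 ] [ 0.556 -0.375  0.001] [ 0.609 -0.319  0.028]
```

Run:
```python
import cv2
i=cv2.imread('pics/top0.png')[100:280,100:400]
cv2.imwrite('pics/top0c.png',cv2.resize(i,None,fx=2.6,fy=2.6,interpolation=cv2.INTER_CUBIC))
```

```text
(no output)
```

View pics/top0c.png

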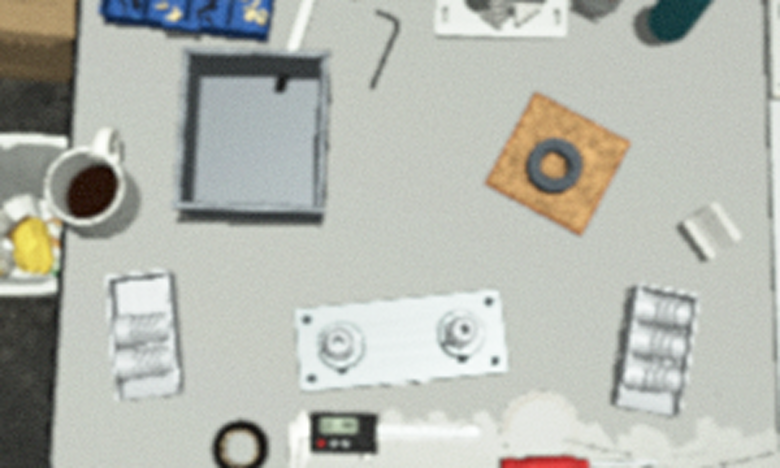

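```bash
cat >> h.py <<'E'
def joints(pos,yaw):
    q=inverse_kinematics(np.array(pos,float),down(yaw))
    if q is None: return None
    q=np.array(q,float); q[5]=q[0]-yaw; return q
def go(pos,yaw):
    env.move_j(joints(pos,yaw))
E
cat > b.py <<'E'
from h import *
im=pic('wrist'); s=st()
T=np.eye(4);T[:3,:3]=s['tool_rot'];T[:3,3]=s['ee_pos']
print('cam in tool',(np.linalg.inv(T)@np.linalg.inv(im['world_to_cam']))[:3].round(3).tolist(), im['vfov'],im['cx'],im['cy'])
for x,y,yaws,n in [(.655,-.174,(0,),'g'),(.455,-.005,(90,-90),'f')]:
  for yaw in yaws:
    t=st()['t']; go([x,y,.24],yaw); print(st()['t']-t,st()['qpos'].round(1))
    im=pic('wrist',f'{n}{yaw}'); P=cloud(im); np.savez(f'{n}{yaw}.npz',P=P,px=im['pixels'])
    for q in ['gauge','pad','fixture']:
        for r in finder.cut_out(q,'wrist')[:2]:
            if r['p']<.3: continue
            p=P[r['mask']]; print(n,yaw,q,round(r['p'],2),np.round(r['rect']),np.nanmedian(p,0).round(3),np.nanpercentile(p,2,axis=0).round(3),np.nanpercentile(p,98,axis=0).round(3))
E
python3 b.py; python3 -c "
import cv2,numpy as np
cv2.imwrite('pics/m1.png',cv2.resize(np.hstack([cv2.imread('pics/g0.png'),cv2.imread('pics/f90.png')]),(800,300)))"
```

```text
cam in tool [[0.001, 0.949, 0.317, 0.083], [1.0, -0.0, -0.001, -0.001], [-0.0, 0.317, -0.949, -0.142]] 69.20838392826155 251.2270104811309 191.8098828169792
1.9167 [-22.   27.9  22.5  84.6  -0.  -21.9]
g 0 gauge 0.63 [230. 139. 275. 185.] [ 0.653 -0.172  0.025] [ 0.624 -0.2    0.005] [ 0.68  -0.144  0.026]
g 0 pad 0.7 [194. 104. 312. 219.] [ 0.655 -0.18   0.005] [ 0.59  -0.246  0.002] [ 0.725 -0.108  0.006]
g 0 fixture 0.47 [192. 108. 309. 217.] [ 0.655 -0.181  0.005] [ 0.59  -0.245  0.002] [ 0.726 -0.109  0.006]
1.25 [ -11.2    5.4   -9.4   75.2   -0.  -101.1]
f 90 gauge 0.66 [ 49.   3. 111.  47.] [ 0.65  -0.168  0.024] [ 0.623 -0.189  0.007] [ 0.679 -0.143  0.026]
f 90 pad 0.81 [ 19.   1. 146.  92.] [ 0.657 -0.155  0.005] [ 0.591 -0.193  0.002] [ 0.731 -0.107  0.007]
f 90 fixture 0.6 [204.  70. 290. 238.] [ 0.458 -0.021  0.013] [ 0.408 -0.114  0.011] [0.506 0.098 0.035]
2.6499999999999995 [-11.2   5.4  -9.4  75.2   0.   78.8]
f -90 gauge 0.57 [367. 254. 404. 288.] [ 0.664 -0.155  0.024] [ 0.633 -0.194  0.008] [ 0.681 -0.141  0.026]
f -90 pad 0.61 [328. 224. 439. 298.] [ 0.68  -0.143  0.005] [ 0.614 -0.214  0.001] [ 0.733 -0.103  0.007]
f -90 fixture 0.72 [209.  70. 292. 238.] [0.454 0.013 0.013] [ 0.407 -0.109  0.008] [0.505 0.107 0.036]
```

View pics/m1.png

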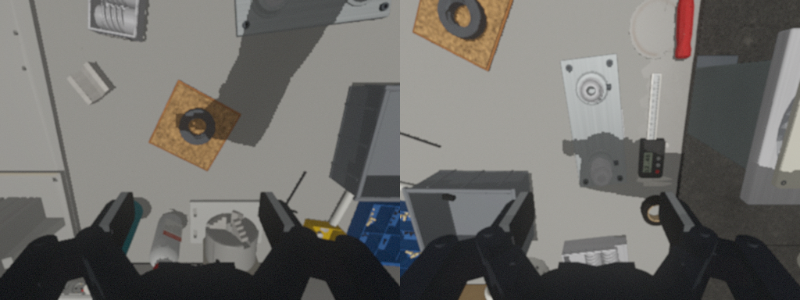

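```bash
cat >> h.py <<'E'
from scipy.optimize import least_squares
def circ(p,r=None):
    h=cv2.convexHull(p.astype(np.float32)).reshape(-1,2).astype(float)
    # resample the hull evenly
    c0=p.mean(0)
    f=(lambda a:np.hypot(*(h-a[:2]).T)-a[2]) if r is None else (lambda a:np.hypot(*(h-a[:2]).T)-r)
    return least_squares(f,[*c0,.03] if r is None else c0,loss='soft_l1',f_scale=.0007).x
def look(pos,z,yaw,name=None):
    "wrist cloud with TCP over pos at height z"
    go([pos[0],pos[1],z],yaw); env.wait(.3); return cloud(pic('wrist',name))
def top(P,c,R,z0,z1):
    m=(np.hypot(P[...,0]-c[0],P[...,1]-c[1])<R)&(P[...,2]>z0)&(P[...,2]<z1)
    return P[m]
def gfix(P,c,ztop):
    p=top(P,c,.045,ztop-.004,ztop+.004); return circ(p[:,:2]),np.median(p[:,2]),len(p)
E
cat > c.py <<'E'
from h import *
g=[.652,-.172]
fingers.gripper_to(1.0,30)
P=look(g,.13,0); c,z,n=gfix(P,g,.026); print('before',c,z,n); g=c[:2]
for yaw in (0,90):
    go([g[0],g[1],.06],yaw); env.move_l([g[0],g[1],.002],speed=.1)
    print(st()['ft_force'].round(1))
    fingers.gripper_to(0.,30 if yaw==0 else 30); s=st(); print(s['width'],s['gripper_force'],s['ee_pos'])
    fingers.gripper_to(1.0); env.move_l([g[0],g[1],.06],speed=.15)
for yaw in (90,-90):
    P=look(g,.13,yaw,f'gc{yaw}'); c,z,n=gfix(P,g,.026); print('after',yaw,c-[*g,0],z,n,st()['ee_pos']-[*g,.13])
# sockets
for k,y in ((0,.06),(1,-.07)):
  for yaw in (90,-90):
    a=[.455,y]; P=look(a,.19,yaw,f's{k}{yaw}'); np.save(f's{k}{yaw}.npy',P)
    t=top(P,a,.05,.075,.09); a=t.mean(0)[:2]; cc=circ(t[:,:2]); b=top(P,a,.03,.032,.041); cb=circ(b[:,:2]); print(k,yaw,'tip',cc.round(4),np.median(t[:,2]),len(t),'boss',cb.round(4),np.median(b[:,2]),len(b),circ(b[:,:2],.023).round(4))
print(st()['t'])
E
python3 c.py
```

```text
before [ 0.65297247 -0.17194549  0.03066395] 0.02481303385226699 2250
[-0.3 -0.5  0.4]
0.7225190640768889 32.25699847564101 [ 0.65353222 -0.17231574  0.00339454]
[-0.8 -0.3  0.2]
0.7210326921762757 32.62592190876603 [ 0.65333443 -0.17212753  0.00322589]
after 90 [0.00045988 0.00067995 0.03066029] 0.02472848503159368 2288 [-0.00035479  0.00012231 -0.00112405]
after -90 [0.00095767 0.00176261 0.03066649] 0.024760695469133898 2256 [ 2.15870180e-05  1.51669310e-05 -7.57756668e-06]
0 90 tip [0.4486 0.0601 0.014 ] 0.08183837825246629 595 boss [0.4485 0.0602 0.0226] 0.0349540404589499 410 [0.4485 0.0606]
0 -90 tip [0.4491 0.0612 0.0141] 0.08187581181970349 595 boss [0.4492 0.0614 0.0226] 0.03497633962446478 411 [0.4491 0.0611]
1 90 tip [ 0.4634 -0.069   0.0141] 0.0819543325019623 591 boss [ 0.4634 -0.069   0.0226] 0.034967753283497716 418 [ 0.4636 -0.0686]
1 -90 tip [ 0.464  -0.0678  0.0141] 0.08191874498945537 587 boss [ 0.4639 -0.0676  0.0225] 0.03491577964695358 406 [ 0.4638 -0.0682]
31.15
```

```bash
cat > d.py <<'E'
from h import *
g=[.6533,-.1723]
def sq(yaw):
    go([g[0],g[1],.05],yaw); env.move_l([g[0],g[1],.002],speed=.12); env.wait(.4)
    e0=st()['ee_pos']; fingers.gripper_to(0.,30); env.wait(.3); s=st(); print(yaw,e0,s['ee_pos'],s['width'])
sq(0); fingers.gripper_to(1.0); env.move_l([g[0],g[1],.06],speed=.15)
for yaw in (90,-90):
    P=look(g,.13,yaw); c,z,n=gfix(P,g,.026); print('after',yaw,c,z,n)
sq(90); print(st()['t'])
E
python3 d.py
```

```text
0 [ 0.65346456 -0.1723624   0.00240387] [ 0.65335405 -0.17233352  0.00248456] 0.7227729093811557
after 90 [ 0.65345077 -0.1712542   0.03071942] 0.02475099117456825 2257
after -90 [ 0.65403655 -0.17019871  0.03072806] 0.024760670320253683 2268
90 [ 0.65346695 -0.17235991  0.00244246] [ 0.65334775 -0.17229517  0.00250324] 0.7253704475493857
44.1
```

```bash
cat >> h.py <<'E'
S={'L':np.array([.4485,.0592]),'R':np.array([.4633,-.0699])}
def q1at(c,z): return inverse_kinematics(np.array([*c,z]),down(0))[0]
def place(c,off=.0035):
    "lower the held gauge onto a sample until it bears; TCP = bottom-off"
    yaw=q1at(c,.14)+168
    go([*c,.14-off],yaw); env.move_l([*c,.090-off],speed=.12); env.wait(.4)
    f0=st()['ft_force']; z=.090
    while z>.060:
        z-=.002; env.move_l([*c,z-off],speed=.04); s=st(); f=s['ft_force']-f0
        print(round(z,3),f.round(1),(s['ee_pos']-[*c,-off]).round(4))
        if f[2]>6: break
    return z
E
cat > e.py <<'E'
from h import *
env.move_l([.6533,-.1723,.13],speed=.2)
z=place(S['L']); print(z,st()['t'])
E
python3 e.py
```

```text
0.088 [1.3 0.3 0.2] [-0.0001  0.      0.0879]
0.086 [ 1.  -0.2  0.3] [-0.0001  0.      0.0858]
0.084 [0.7 0.2 0.4] [-0.0001  0.      0.0839]
0.082 [ 0.9 -0.3 -0.1] [-0.0001 -0.      0.0818]
0.08 [ 2.1 -0.2 -0.3] [-0.0001  0.      0.0799]
0.078 [ 0.3 -0.2 -0.7] [-0.0001  0.      0.0779]
0.076 [ 0.7 -0.4  0.5] [-0.0001  0.      0.0759]
0.074 [ 1.  -0.4  0.3] [-0.0001  0.      0.0739]
0.072 [ 1.4 -0.4 -0.8] [-0.0001  0.      0.0719]
0.07 [1.2 0.7 0. ] [-0.0001 -0.      0.0699]
0.068 [ 1.4  0.2 -0.3] [-0.0001 -0.      0.0679]
0.066 [ 0.8 -0.2  4.3] [ 0.0002 -0.      0.0662]
0.064 [ 1.6 -1.6  9.9] [ 0.001  -0.0002  0.0649]
0.06399999999999997 50.2917
```

```bash
cat >> h.py <<'E'
def regrip(c,zb,q6,N=50,low=.010):
    "open, go to q6 and grip the gauge whose underside is at zb"
    fingers.gripper_to(1.0); z=zb-low
    env.move_l([*c,z],speed=.08) if abs(st()['ee_pos'][2]-z)>.001 else None
    yaw=q1at(c,z)-q6; go([*c,z],yaw); env.wait(.3)
    fingers.gripper_to(0.,N); env.wait(.2); return yaw
def turn(c,zb,yaw,deg,step=30,low=.010,tmax=.9,fmax=15):
    "deg>0 clockwise (down); returns turned angle"
    s=st(); t0=s['ft_torque'][2]; f0=s['ft_force'][2]; a=0; d=np.sign(deg)
    while abs(a)<abs(deg):
        st_=min(step,abs(deg)-abs(a)); a+=d*st_
        go([*c,zb-low-.00382*np.radians(a)],yaw-a); s=st()
        T=s['ft_torque'][2]-t0;F=s['ft_force'][2]-f0
        print(round(a),'T',round(T,2),'F',round(F,1),'z',round(s['ee_pos'][2]+low,4),'w',round(s['width'],3))
        if abs(T)>tmax or abs(F)>fmax: break
    return a
E
cat > f.py <<'E'
from h import *
c=S['L']; zb=.0655
yaw=regrip(c,zb,-170); print(st()['t'],st()['ft_force'],st()['ft_torque'],st()['width'])
a=turn(c,zb,yaw,340); print(a,st()['t'])
E
python3 f.py
```

```text
52.0083 [ 0.35851489 -0.2082226   2.66039301] [-0.11249904 -0.08971384 -0.11994147] 0.7200021298438223
30 T 0.04 F 2.0 z 0.0636 w 0.718
60 T 0.07 F 4.1 z 0.0617 w 0.716
90 T 0.08 F 5.1 z 0.0598 w 0.719
120 T 0.09 F 6.8 z 0.0579 w 0.717
150 T -0.01 F 9.3 z 0.056 w 0.721
180 T -0.09 F 7.8 z 0.0539 w 0.719
210 T -0.03 F 7.1 z 0.0519 w 0.718
240 T -0.03 F 6.3 z 0.0499 w 0.718
270 T -0.09 F 26.1 z 0.0494 w 0.719
270 57.1083
```

```bash
cat >> h.py <<'E'
def gaugez(c,yaw,z=.19):
    "height of the gauge's underside on a sample, from its top face"
    P=look(c,z,yaw); p=top(P,c,.029,.045,.10); p=p[np.hypot(*(p[:,:2]-c).T)>.0185]
    return np.median(p[:,2])-.020+.0012,circ(p[:,:2])
E
cat > g.py <<'E'
from h import *
c=S['L']; fingers.gripper_to(1.0); env.move_l([*c,.12],speed=.2)
q6=st()['qpos'][5]; print(gaugez(c,q1at(c,.19)-q6),q6,st()['t'])
E
python3 g.py
```

```text
(np.float64(0.05007220646955033), array([0.4487163 , 0.05942932, 0.02870388])) 99.98810500409662 58.775
```

```bash
cat > i.py <<'E'
from h import *
c=S['L']; zb=.050
env.move_l([*c,zb-.010+.03],speed=.2)
yaw=regrip(c,zb,120)
a=turn(c,zb,yaw,-250,fmax=25); s=st(); print(a,s['t'])
if a<=-235:
    z=s['ee_pos'][2]; env.wait(.2)
    for k in range(6):
        z+=.004; env.move_l([*c,z],speed=.04); print(st()['ft_force'].round(1))
E
python3 i.py
```

```text
-30 T 0.0 F -8.6 z 0.0518 w 0.718
-60 T -0.03 F -8.8 z 0.0539 w 0.717
-90 T -0.01 F -8.4 z 0.056 w 0.716
-120 T -0.04 F -8.9 z 0.058 w 0.716
-150 T -0.01 F -8.8 z 0.0599 w 0.716
-180 T -0.04 F -9.8 z 0.062 w 0.723
-210 T 0.0 F -8.6 z 0.064 w 0.718
-240 T -0.04 F -10.3 z 0.066 w 0.714
-250 T 0.02 F -8.9 z 0.0666 w 0.715
-250 66.3833
[-0.5  0.9 -2.2]
[ 0.2 -0.  -2.2]
[-0.1 -0.1 -2.8]
[-0.  -0.  -2.2]
[-0.3 -0.7 -2.2]
[ 0.5  0.8 -2.3]
```

```bash
cat > j.py <<'E'
from h import *
env.move_l([*S['L'],.13],speed=.2)
c=S['R']; zb=place(c,off=.010)
if zb<.0735:
    zb+=.001
    yaw=regrip(c,zb,-172); a=turn(c,zb,yaw,345)
    zb-=.00382*np.radians(a); print(a,zb,st()['t'])
E
python3 j.py
```

```text
0.088 [-2.3  0.2 -0.1] [-0.0001  0.      0.0879]
0.086 [-1.8  1.  -1.7] [-0.0001 -0.      0.0858]
0.084 [-1.  -0.8 -0.4] [-0.0001  0.      0.0839]
0.082 [-0.9 -1.4 -0.1] [-0.0001  0.      0.0819]
0.08 [-1.  -0.5 -0.4] [-0.0001  0.      0.0799]
0.078 [-1.3  0.1 -1.7] [-0.0001  0.      0.0779]
0.076 [-1.  -1.  -1.2] [-0.0001  0.      0.0759]
0.074 [-1.8 -0.3  0.4] [-0.0001  0.      0.0738]
0.072 [-1.5 -0.9 -0.9] [-0.0001  0.      0.0719]
0.07 [-2.3 -0.   0.6] [-0.0002  0.0001  0.0699]
0.068 [-2.8  0.3  7. ] [ 0.0004 -0.0001  0.0685]
30 T -0.05 F 2.4 z 0.0673 w 0.71
60 T -0.09 F 2.6 z 0.0654 w 0.713
90 T -0.17 F 6.1 z 0.0635 w 0.713
120 T -0.17 F 5.8 z 0.0615 w 0.713
150 T -0.18 F 4.5 z 0.0594 w 0.713
180 T -0.14 F 2.9 z 0.0574 w 0.717
210 T -0.12 F 4.6 z 0.0555 w 0.714
240 T -0.14 F 4.6 z 0.0535 w 0.716
270 T -0.16 F 5.3 z 0.0515 w 0.714
300 T -0.09 F 6.3 z 0.0495 w 0.715
330 T -0.17 F 8.5 z 0.0475 w 0.715
345 T -0.14 F 5.4 z 0.0463 w 0.715
345 0.04599830578796671 81.1833
```

```bash
cat > k.py <<'E'
from h import *
c=S['R']; zb=.0462
yaw=regrip(c,zb,-60); a=turn(c,zb,yaw,200,step=25,fmax=14)
fingers.gripper_to(1.0); env.move_l([*c,.13],speed=.2)
q6=st()['qpos'][5]; print(gaugez(c,q1at(c,.19)-q6),q6,st()['t'])
r=[.455,-.283]
P=look(r,.22,q1at(r,.22)+20,'tr'); im=pic('wrist'); np.savez('tr.npz',P=P)
for q in ['right_tray','right_stud_1']:
    for m in finder.cut_out(q,'wrist')[:4]:
        p=P[m['mask']]; print(q,round(m['p'],2),m['rect'],np.nanmedian(p,0).round(3),np.nanpercentile(p,2,axis=0).round(3),np.nanpercentile(p,98,axis=0).round(3))
E
python3 k.py
```

```text
25 T -0.16 F -0.9 z 0.0447 w 0.714
50 T -0.02 F 9.1 z 0.0439 w 0.712
75 T -0.26 F 26.0 z 0.0433 w 0.716
(np.float64(0.03615038495673587), array([ 0.46324869, -0.06989713,  0.02884042])) 14.987037613896467 89.0083
right_tray 0.65 [211.0, 101.0, 285.1, 219.7] [ 0.419 -0.285  0.016] [ 0.383 -0.321 -0.001] [ 0.516 -0.241  0.041]
right_stud_1 0.95 [222.3, 122.2, 270.8, 156.7] [ 0.42  -0.274  0.032] [ 0.405 -0.303  0.018] [ 0.439 -0.247  0.036]
right_stud_1 0.7 [230.2, 178.3, 280.8, 206.8] [ 0.488 -0.285  0.032] [ 0.476 -0.315  0.018] [ 0.508 -0.258  0.036]
right_stud_1 0.68 [228.0, 152.9, 275.3, 182.0] [ 0.454 -0.28   0.032] [ 0.441 -0.31   0.017] [ 0.473 -0.252  0.036]
```

View pics/tr.png

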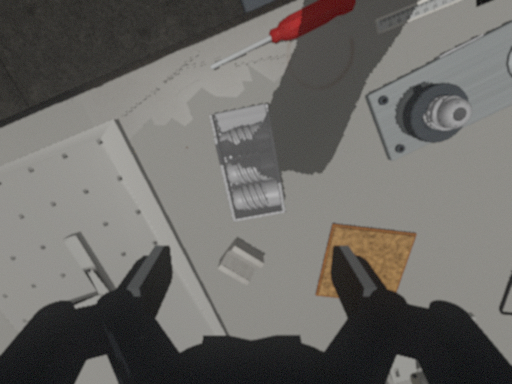

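```bash
cat >> h.py <<'E'
def tilt(psi,th):
    a,t=np.radians([psi,-th])
    Rz=np.array([[np.cos(a),-np.sin(a),0],[np.sin(a),np.cos(a),0],[0,0,1]])
    Ry=np.array([[np.cos(t),0,np.sin(t)],[0,1,0],[-np.sin(t),0,np.cos(t)]])
    return Rz@Ry@down(0)
def tcp(g,R): return np.array(g)+R[:,2]*env.tcp_to_grasp
def trayfit(P,c):
    m=(np.hypot(P[...,0]-c[0],P[...,1]-c[1])<.10)&(P[...,2]>.0095)&(P[...,2]<.05)
    m=cv2.morphologyEx(m.astype(np.uint8),cv2.MORPH_OPEN,np.ones((2,2)))
    n,l,s,_=cv2.connectedComponentsWithStats(m); p=P[l==1+np.argmax(s[1:,4])][:,:2]
    (cx,cy),(w,h),a=cv2.minAreaRect((p*1000).astype(np.float32))
    if w<h: a+=90; w,h=h,w
    psi=(a+90)%180-90
    u=np.array([np.cos(np.radians(psi)),np.sin(np.radians(psi))])
    return np.array([cx,cy])/1000+.0045*u,psi,(w,h)
E
python3 - <<'E'
from h import *
P=np.load('tr.npz')['P']; print(trayfit(P,[.453,-.282]))
for psi in (-20,-10,0,10,20,30):
    for th in (0,45,65,75):
        R=tilt(psi,th); q=inverse_kinematics(tcp([.695,.156,.20],R),R); print(psi,th,None if q is None else np.round(q))
E
```

```text
(array([ 0.46417533, -0.28431967]), -9.866470336914062, (151.56961059570312, 74.94139099121094))
-20 0 [ 6. 32. 21. 79.  0. 26.]
-20 45 [ 15.  15. -22.  13. -24.  26.]
-20 65 [ 18.  18. -39. -26. -34.  19.]
-20 75 [ 20.  23. -45. -49. -38.  12.]
-10 0 [ 6. 32. 21. 79.  0. 16.]
-10 45 [ 12.  13. -26.   8. -15.  16.]
-10 65 [ 14.  16. -43. -32. -22.  11.]
-10 75 [ 15.  22. -50. -55. -24.   7.]
0 0 [ 6. 32. 21. 79.  0.  6.]
0 45 [  8.  12. -28.   5.  -6.   6.]
0 65 [  9.  15. -46. -35.  -8.   4.]
0 75 [  9.  21. -53. -59.  -9.   2.]
10 0 [ 6. 32. 21. 79.  0. -4.]
10 45 [  4.  11. -29.   5.   4.  -4.]
10 65 [  4.  14. -47. -36.   6.  -3.]
10 75 [  3.  21. -54. -60.   6.  -2.]
20 0 [  6.  32.  21.  79.   0. -14.]
20 45 [  1.  11. -28.   7.  14. -14.]
20 65 [ -2.  14. -46. -34.  20. -10.]
20 75 [ -2.  21. -54. -58.  22.  -6.]
30 0 [  6.  32.  21.  79.   0. -24.]
30 45 [ -3.  13. -26.  11.  22. -24.]
30 65 [ -6.  15. -44. -29.  32. -17.]
30 75 [ -8.  21. -51. -53.  36. -11.]
```

Run:
```python
from h import *
P=np.load('tr.npz')['P']; c=np.array([.455,-.281])
m=(np.hypot(P[...,0]-c[0],P[...,1]-c[1])<.09)&(P[...,2]>.012)&(P[...,2]<.05); p=P[m][:,:2]-c
for psi in (-11,-9.5,-8):
    u=np.radians(psi); q=p@np.array([[np.cos(u),-np.sin(u)],[np.sin(u),np.cos(u)]])
    print(psi,np.percentile(q,[0,.5,1,2,98,99,99.5,100],axis=0).T.round(4).tolist())
```

```text
-11 [[-0.0721, -0.0707, -0.0701, -0.0687, 0.0586, 0.059, 0.0596, 0.0611], [-0.0358, -0.0347, -0.0343, -0.0336, 0.0319, 0.0327, 0.0332, 0.0345]]
-9.5 [[-0.0717, -0.0708, -0.0702, -0.0688, 0.0584, 0.0588, 0.0594, 0.0605], [-0.0345, -0.0341, -0.0338, -0.0331, 0.0322, 0.0327, 0.033, 0.0336]]
-8 [[-0.0723, -0.0709, -0.0703, -0.0689, 0.0586, 0.059, 0.0595, 0.061], [-0.0359, -0.0345, -0.0339, -0.0333, 0.0326, 0.0334, 0.034, 0.0353]]
```

```bash
cat > l.py <<'E'
from h import *
psi=-9.5; o=[.454,-.2822]
go([*o,.10],psi); env.move_l([*o,.006],speed=.12); env.wait(.2); print(st()['ft_force'].round(1))
fingers.gripper_to(0.,100); env.wait(.2); s=st(); print(s['width'],s['gripper_force'],s['ee_pos'],s['ft_force'].round(1))
env.move_l([*o,.05],speed=.1); print(st()['ft_force'].round(1),st()['t'])
pic('scene','lift')
env.move_l([*o,.20],speed=.2); print(st()['ft_force'].round(1),st()['width'],st()['t'])
E
python3 l.py;python3 -c "
import cv2
cv2.imwrite('pics/liftc.png',cv2.resize(cv2.imread('pics/lift.png')[120:300,130:400],None,fx=2.5,fy=2.5))"
```

```text
[0.2 0.4 0.8]
0.7785331117743682 112.09485411643982 [ 0.45422603 -0.2826472   0.00702752] [-2.4  1.7  9.8]
[-0.3  1.4 -5.2] 93.1667
[-1.  -0.  -5.8] 0.7754724929280105 94.1167
```

View pics/liftc.png

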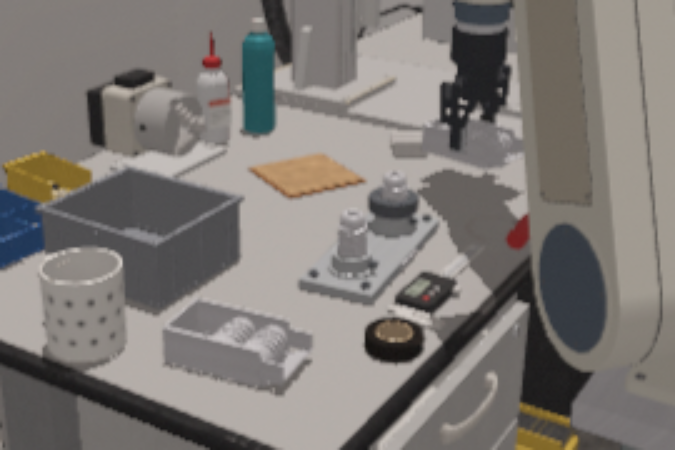

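```bash
cat > m.py <<'E'
from h import *
psi=3; b=[.695,.156]
go([.56,-.06,.21],-3)
go([*b,.20],psi); print(st()['t'],st()['width'])
for th in (15,30,40,50,58,65):
    R=tilt(psi,th); q=inverse_kinematics(tcp([*b,.20],R),R); env.move_j(q)
    if th>45: env.wait(.3)
    print(th,st()['t'],st()['ft_force'].round(1),st()['width'])
env.wait(.6); im=pic('top','pour'); pic('scene','pour_s'); print(st()['ft_force'].round(1))
E
python3 m.py;python3 -c "
import cv2,numpy as np
a=cv2.resize(cv2.imread('pics/pour.png')[90:270,120:390],None,fx=1.48,fy=1.48);b=cv2.resize(cv2.imread('pics/pour_s.png')[100:280,120:390],None,fx=1.48,fy=1.48)
cv2.imwrite('pics/pourc.png',np.hstack([a,b]))"
```

```text
96.0917 0.7749444598171067
15 96.6 [ 0.3  0.1 -3.6] 0.7777712578787743
30 97.0917 [ 0.2 -0.9 -2.9] 0.7731344831897579
40 97.4833 [-0.8  0.5 -1.3] 0.7758353125538946
50 98.1917 [-0.4  0.9 -1.6] 0.7697563539185139
58 98.8667 [ 0.4  0.2 -1.6] 0.7709283103953999
65 99.525 [ 0.4  0.  -1.7] 0.7726247423514643
[-0.1 -0.1 -1.4]
```

View pics/pourc.png

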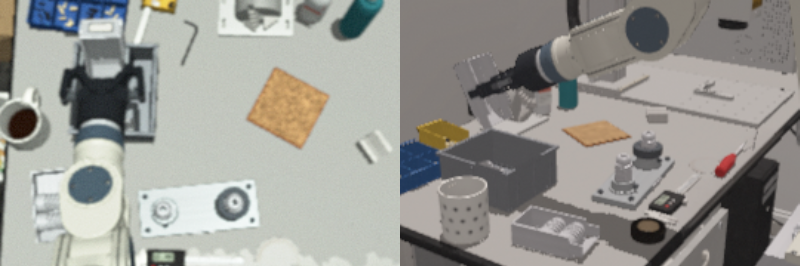

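```bash
cat > n.py <<'E'
from h import *
psi=3; b=[.695,.156]
for th in (35,0):
    R=tilt(psi,th); env.move_j(inverse_kinematics(tcp([*b,.20],R),R))
go([.56,-.06,.21],-3); go([.454,-.2822,.12],-9.5)
im=pic('top','after'); P=cloud(im)
for m in finder.cut_out('right_stud_1','top')[:8]:
    p=P[m['mask']]; print(round(m['p'],2),np.round(m['rect']),np.nanmedian(p,0).round(3))
m=(abs(P[...,0]-.672)<.078)&(abs(P[...,1]-.156)<.068)&(P[...,2]>.01); print('high px in bin',m.sum(), np.nanmax(P[m][:,2]) if m.any() else 0)
print(st()['t'])
E
python3 n.py; python3 -c "
import cv2
cv2.imwrite('pics/afterc.png',cv2.resize(cv2.imread('pics/after.png')[105:265,120:385],None,fx=3,fy=3,interpolation=cv2.INTER_CUBIC))"
```

```text
0.63 [185. 145. 207. 158.] [0.68  0.17  0.034]
0.47 [216. 213. 296. 251.] [0.449 0.009 0.015]
0.45 [193. 167. 214. 181.] [0.613 0.147 0.036]
high px in bin 708 0.045452768533378096
104.2583
```

View pics/afterc.png

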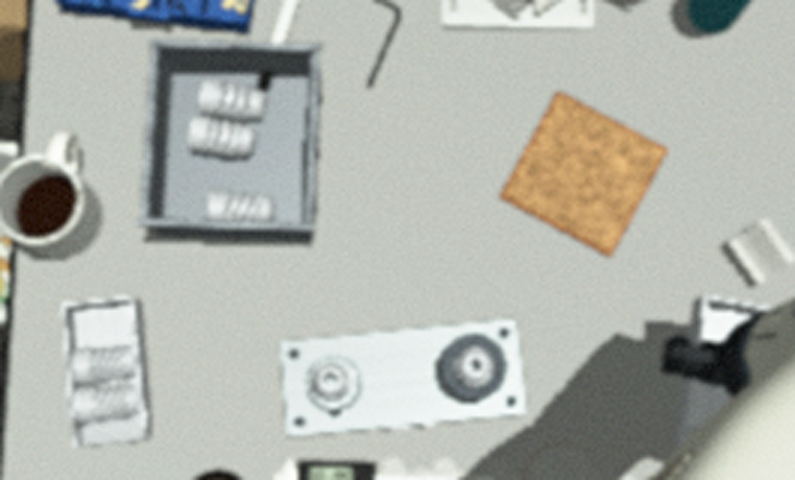

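```bash
cat > o.py <<'E'
from h import *
o=[.454,-.2822]
env.move_l([*o,.02],speed=.15); env.wait(.2); f0=st()['ft_force'][2]; z=.02
while z>.0065:
    z-=.002; env.move_l([*o,z],speed=.04); f=st()['ft_force'][2]-f0; print(round(z,4),round(f,1))
    if f>8: break
fingers.gripper_to(1.0); env.wait(.2); env.move_l([*o,.10],speed=.15)
c=S['R']; zb=.0362
go([*c,.12],q1at(c,.12)-165); env.move_l([*c,zb-.010],speed=.15)
P=None
yaw=regrip(c,zb,165); a=turn(c,zb,yaw,-335,step=40,fmax=25); print(a,st()['ee_pos'][2]+.01,st()['t'])
E
python3 o.py
```

```text
0.018 -0.7
0.016 0.5
0.014 0.4
0.012 0.2
0.01 0.5
0.008 0.7
0.006 12.7
-40 T -0.07 F -6.5 z 0.0387 w 0.716
-80 T -0.08 F -7.3 z 0.0415 w 0.716
-120 T -0.09 F -7.3 z 0.0442 w 0.714
-160 T -0.07 F -7.1 z 0.0468 w 0.712
-200 T -0.16 F -7.2 z 0.0495 w 0.716
-240 T -0.09 F -7.3 z 0.0522 w 0.712
-280 T -0.17 F -7.7 z 0.0548 w 0.713
-320 T -0.15 F -8.1 z 0.0575 w 0.713
-335 T -0.1 F -7.7 z 0.0585 w 0.712
-335 0.058533846632921875 119.3333
```

```bash
cat > p.py <<'E'
from h import *
c=S['R']; zb=.0565
yaw=regrip(c,zb,60); a=turn(c,zb,yaw,-170,step=40,fmax=25)
env.wait(.2); z=st()['ee_pos'][2]; f=0
for k in range(6):
    z+=.004; env.move_l([*c,z],speed=.04); f=st()['ft_force'][2]; print(f.round(1))
    if f<-12: break
env.wait(.2); print(st()['t'])
E
python3 p.py
```

```text
-40 T 0.08 F -0.6 z 0.0592 w 0.716
-80 T 0.06 F 2.9 z 0.0621 w 0.718
-120 T -0.02 F 0.2 z 0.0644 w 0.717
-160 T -0.04 F 4.4 z 0.0674 w 0.713
-170 T -0.01 F 0.5 z 0.0678 w 0.714
-2.2
-2.5
-3.7
-2.0
-2.1
-3.2
129.1667
```

```bash
cat > q.py <<'E'
from h import *
c=[.656,-.1785]; env.move_l([*S['R'],.14],speed=.2)
go([*c,.14],0); env.move_l([*c,.02],speed=.15); env.wait(.3); f0=st()['ft_force'][2]; z=.02
while z>-.004:
    z-=.0015; env.move_l([*c,z],speed=.04); f=st()['ft_force'][2]-f0
    if f>5: break
print(z,f)
fingers.gripper_to(1.0); env.wait(.2); env.move_l([*c,.10],speed=.15)
P=look(c,.15,0); print(gfix(P,np.array(c),.026))
go([.40,-.10,.28],0); im=pic('top','end'); P=cloud(im)
for q in ['gauge','pad','left_tray','right_tray','left_stud_1','right_stud_1']:
    for r in finder.cut_out(q,'top')[:4]:
        if r['p']<.4: continue
        p=P[r['mask']]; print(q,round(r['p'],2),np.nanmedian(p,0).round(3),np.nanpercentile(p,2,axis=0).round(3),np.nanpercentile(p,98,axis=0).round(3))
print(st()['t'])
E
python3 q.py; python3 -c "
import cv2
cv2.imwrite('pics/endc.png',cv2.resize(cv2.imread('pics/end.png')[105:265,120:385],None,fx=3,fy=3,interpolation=cv2.INTER_CUBIC))"
```

```text
-0.0009999999999999992 17.072556891391883
(array([ 0.65695643, -0.17682381,  0.03066546]), np.float64(0.024754824930879327), 1989)
gauge 0.68 [ 0.657 -0.176  0.025] [ 0.629 -0.204  0.004] [ 0.685 -0.15   0.03 ]
pad 0.63 [ 0.66  -0.179  0.006] [ 0.59  -0.249  0.001] [ 0.729 -0.111  0.013]
left_tray 0.8 [0.488 0.268 0.009] [ 0.391  0.232 -0.001] [0.524 0.309 0.044]
right_tray 0.56 [ 0.509 -0.317  0.023] [ 0.499 -0.325  0.001] [ 0.512 -0.297  0.044]
left_stud_1 0.69 [0.463 0.274 0.032] [0.446 0.245 0.001] [0.482 0.302 0.039]
left_stud_1 0.49 [0.429 0.269 0.033] [0.413 0.241 0.004] [0.445 0.295 0.04 ]
right_stud_1 0.75 [0.613 0.151 0.036] [0.602 0.123 0.029] [0.626 0.178 0.041]
right_stud_1 0.55 [0.716 0.163 0.035] [0.704 0.134 0.019] [0.733 0.188 0.041]
right_stud_1 0.48 [0.681 0.176 0.034] [0.668 0.144 0.003] [0.706 0.208 0.042]
139.2833
```

View pics/endc.png

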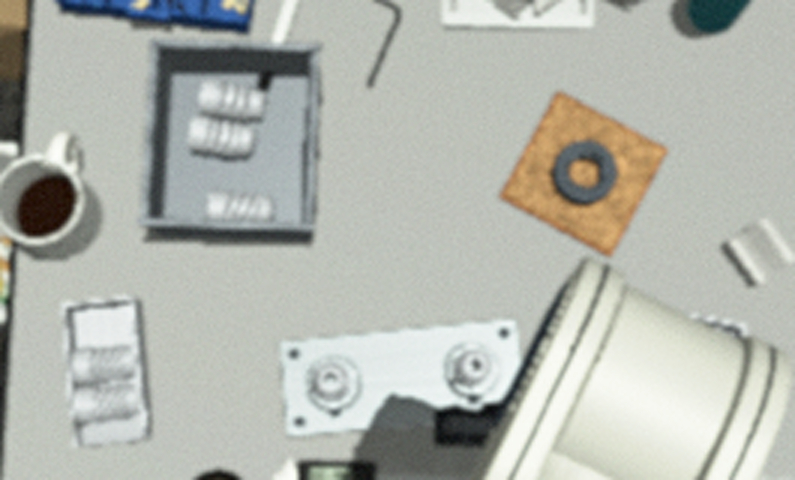

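Run:
```python
from h import *
r=[.42,-.15]; go([*r,.28],0); env.wait(.5); im=pic('scene'); P=cloud(im)
P=look([.455,-.25],.25,90,'rt')
m=(abs(P[...,0]-.455)<.1)&(abs(P[...,1]+.283)<.06)
for lo,hi in ((-.01,.008),(.03,.06)):
    p=P[m&(P[...,2]>lo)&(P[...,2]<hi)]; print(len(p),np.percentile(p,[1,50,99],axis=0).round(3).tolist())
p=P[m&(P[...,2]>.033)&(P[...,2]<.06)]; A=np.c_[p[:,:2],np.ones(len(p))]; print('rim plane slope',np.linalg.lstsq(A,p[:,2],rcond=None)[0].round(3))
print(trayfit(P,[.455,-.282]))
```

```text
10849 [[0.357, -0.342, -0.003], [0.456, -0.289, -0.001], [0.553, -0.224, 0.007]]
752 [[0.392, -0.323, 0.03], [0.473, -0.303, 0.039], [0.518, -0.241, 0.042]]
rim plane slope [0.002 0.003 0.039]
(array([ 0.45330516, -0.27575382]), -9.933570861816406, (143.30947875976562, 78.30905151367188))
```

View pics/rt.png

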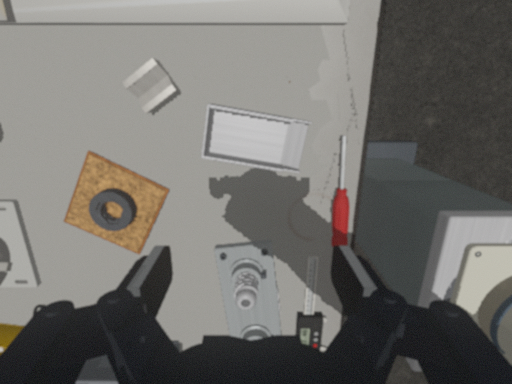

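The right tray is empty, upright and back in place (pixel 255,137). The gauge lies flat on the pad (112,209), so I'm handing in.

```bash
python3 -c "
from h import *
print(st()['t'],sign_off())"
```

```text
the job is handed in; nothing more can be done
142.025 None
```

I handed the job in at 142 s, with no verdict returned: the gauge bound on the left sample and seated on the right one, so I tipped the right lot's three studs into the bin, put its empty tray back upright where it stood, laid the gauge flat on the cork pad, and left the left lot standing in its tray.

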